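# Open the touch-latch supply cupboard

### The job

Open the wider of the two small cupboards on the consulting desk using fingertip pushes only, without pinching the door: press its handleless door inwards near the edge away from the hinges until the catch lets go and the door springs ajar, then put a fingertip behind that edge and push the door wide open, about square to the cupboard, and leave it there. Keep the narrower cupboard shut, and do not move the pump bottle, the cup or the jar.

Things in the scene. Friction and masses are not known exactly. Their poses are not given: they have to be found in the camera images.
- wide_cupboard: The wider desktop cupboard, fixed: white carcass 140 deep (x) x 220 wide (y) x 240 high, origin at the centre of its underside; its front looks along its own -x (towards the robot, turned by -0.2 to 0.4 rad). A plain wood door covers the front. Nothing stands on top. The two cupboards stand side by side, either one on the left.
- wide_door (a joint): Opening angle of the wide door (rad) about a vertical hinge at its +y front edge (left, seen from the robot). 0 = shut on its catch (cannot be pulled open); negative = pressed in (stop at -0.029, 6 mm at the free edge); positive = open towards -x, stop 1.75. Springs to about 0.4 rad (free edge 80 mm out) after the catch lets go; from there it swings freely with light friction (1 to 3 N at the edge) and stays where left. It does not catch again.
- wide_edge (a point): Good place to press: on the wide door's outer face, 30 mm from its free edge, 200 mm above the desk. Pressed in there about 4 mm or more (3 to 5 N of steady push; 10 N is ample, a short knock is not) and let go, the catch frees the door. Swings with the door: x through the door inwards, y along it to the hinge, z up.
- wide_hinge (a point): On the wide door's hinge axis, 240 mm above the desk; turns with the door, axes as wide_edge. wide_edge is 186 mm from it towards -y and 17 mm towards -x; the back face passes 3 mm to the -x side of the axis. Steel hinge knuckles (10 mm across) show at this left end of the door.
- wide_front: Outer face of the wide door (216 wide, 234 high, 14 thick); origin at the face's centre, 119 mm above the desk, axes as wide_edge.
- wide_back: Inner face of the wide door, 14 mm behind the outer one; origin at its centre, axes as wide_edge. A steel catch arm sticks 27 mm out of it 26 mm from the free edge, and the cupboard's spring pin meets it 125 mm from the free edge, both 45 to 75 mm above the desk: push higher than that.
- narrow_cupboard: The narrower cupboard, fixed: the same but 150 wide; origin at the centre of its underside. Leave it shut.
- narrow_door (a joint): Opening angle of the narrow cupboard's door (rad), same kind of catch and hinge side; 0 = shut. Must stay shut.
- gel_bottle: Loose pump bottle, 60 across, 168 high, origin at the centre of its underside, on the desk to one far side of the cupboards. Not to be moved.
- cup: Loose white ceramic cup, 76 across, 90 high, origin at the centre of its underside, on the desk to the other far side. Not to be moved.
- jar: Loose small white jar, 48 across, 65 high, origin at the centre of its underside, on the desk in front of the narrow cupboard's left part. Not to be moved.
Mind the look-alikes: they are no part of the job. Leave any turquoise look-alike of the narrow_cupboard alone.

How it is judged (in metres and radians):
On the way, in this order (a step that is already met when the one before it is completed fails the run):
1. the wide door is pressed in from shut (value of joint wide_door below -0.008 rad).
2. the catch has let go and the wide door is ajar (value of joint wide_door above 0.2 rad), for 0.1 s.
3. the wide door is wide open (value of joint wide_door above 1.2 rad), for 0.2 s.
At the end, for the whole second after the job is handed in: The wide door stands open by at least 1.2 rad (69 degrees), at rest; the narrow door is shut (under 0.06 rad); bottle, cup and jar stand upright within 30 mm of where they were (value of joint wide_door above 1.2 rad and velocity of joint wide_door between -0.05 and 0.05 rad/s and value of joint narrow_door below 0.06 rad and distance of each of gel_bottle, cup, jar from where it was at the start of the episode below 0.03 m and angle between each of gel_bottle, cup, jar's own z axis and vertical below 0.2 rad); the robot touches nothing.
It fails at once if the wide door is pinched: the fingers press on its outer and inner faces at once (contact force between the fingers and wide_front above 2 N and contact force between the fingers and wide_back above 2 N).
It fails at once if the narrow cupboard is opened (value of joint narrow_door above 0.06 rad).
It fails at once if the bottle, cup or jar is moved more than 30 mm, lifted or tipped (distance of any of gel_bottle, cup, jar from where it was at the start of the episode above 0.03 m or angle between any of gel_bottle, cup, jar's own z axis and vertical above 0.3 rad).
It also fails if it takes over 54 s, if anything falls off the work surface, if the arm or the gripper's body presses on something with over 40 N, if the wrist force passes 120 N, or if a joint passes its speed limit or range.

### The arm

A 6-joint arm with a two-finger parallel gripper is mounted at the origin on the work surface. World frame = base frame: x ahead of the robot, y to its left, z up, the work surface at z = 0. Lengths are in m, angles in degrees, forces in N, time in s.
With the tool pointing down it reaches from about 0.425 to 0.925 m from the base axis. Payload 12.5 kg.
Tool frame: the origin (TCP) lies on the centre line of the jaws, within the pads' length; the fingertips stand 17 mm ahead of it and the grasp point (between the pads) lies 2 mm behind it; z points along the fingers, y is the line along which they close (so a half turn about z gives the same grasp; the last joint's range is limited). The gripper opens to 85 mm and grips with 20 to 120 N. Pads are 22 mm wide; open, the fingers measure 114 mm over their backs; the gripper's body (76 mm by 85 mm) begins 54 mm behind the grasp point. The pads swing forward as they close: fully open they stand 13 mm farther back than shut.
Start: joints at [58.751, 28.126, 89.318, -0, 62.55, -6.05], TCP at [0.266, 0.566, 0.248] pointing down, gripper open.
Joint ranges: [-177.58, 177.58], [-47.91, 125.51], [2.72, 160], [-65.01, 245.01], [3.68, 167.84], [-153.87, 153.87]. Speed limits (degrees/s): [127.2, 127.2, 159.86, 180, 180, 180].

### API

Orientations are given as [roll, pitch, yaw] about the fixed x, y, z axes, in that order (R = Rz(yaw) Ry(pitch) Rx(roll)).
In Python, from station import sensors, viewer, arm gives the robot as it stands.
- The arm moves only by the shell command python3 -m crank 'ROWS' [FORCE]. ROWS is JSON, a list of rows, each a list of 7 numbers: the shift along the tool's x, y, z in m, then the turn, a rotation vector about the tool's x, y, z in rad, then the opening, from 0 (shut) to 1 (fully open). In form: [[dx, dy, dz, wx, wy, wz, hand], ...]. A call has 1 to 8 rows; each row is the pose to reach, as a shift and turn from the pose commanded when the call began, along the tool's axes at that moment; what a row does not reach only later rows make up. A row lasts 1/8 s, in which the tool goes at most 62.5 mm and 10.7 degrees, less where a joint would pass 70% of its speed; a pose out of reach is approached as far as the arm can. A call with a gripper value outside its range is refused whole. The fingers move at their own pace and stop on an object; FORCE is the grip in N (left out, the last holds). Time passes only in rows, so rows that repeat a pose let the fingers close. It gives the time, the measured TCP pose, the force, the opening and the grip force at its end, in the units of the state.
- sensors.state(): the state, without advancing time (a new reading comes with each control period).
- viewer.capture(name): name is "scene" or "top" or "wrist"; returns a dict with "pixels" (420x560x3 uint8, red, green, blue), "intrinsics" (3x3 intrinsics, pixels), "k1" (the pictures are not rectified: a ray, as slopes to the right and down, at radius r is drawn at 1 + k1 r^2 times it, then the intrinsics apply), "R" (3x3) and "t" (3): a world point X has camera coordinates R X + t. Camera axes: x right, y down, z forward; pixel columns grow to the right and rows downward; lengths in m; the calibration is good to about 2 mm. A picture is of the moment at which its call begins. There is no depth.
- arm.hand_in(): hands the job in; it is judged then, once.
The state is a dict: "time": time; "joint_pos": joint angles; "qd": joint speeds; "effort": joint torques, N m; "position": TCP position; "tcp_rot": TCP orientation; "ft_force": force on the tool from outside, world axes, zero at the start; "moment": the same for the moment, N m; "opening": finger opening in m; "grasp_force": force on a finger pad.
Only numpy, scipy, OpenCV 4.12 (cv2) and the standard library are available. Lean on these libraries where they do the work, as an engineer would, in place of code of your own. Each camera call takes 0.05 s, during which the arm holds its last target. There are 200 camera calls.

## Working session

There is one attempt and no reset: what is moved stays moved. The work goes in short steps, Python scripts to look and compute and a shell command to move; the robot and the scene stay as the last step left them, time stands still between calls to the robot, and variables do not carry over. Pictures are saved under pics/ and viewed, at most 10 in all, crops included, and the job is handed in when it is done.

```bash
mkdir -p pics; ls; cat > h.py <<'E'
import numpy as np, cv2
from station import sensors, viewer, arm
def cap(n):
    c=viewer.capture(n); np.savez(f'/tmp/{n}.npz',**{k:c[k] for k in c}); return c
def ray(c,u,v):
    K=np.array(c['intrinsics']);d=np.array([(u-K[0,2])/K[0,0],(v-K[1,2])/K[1,1]]);k=float(c['k1']);s=d.copy()
    for _ in range(20): s=d/(1+k*(s@s))
    R=np.array(c['R']);t=np.array(c['t']);return -R.T@t, R.T@np.array([s[0],s[1],1])
def onz(c,u,v,z):
    o,d=ray(c,u,v);return o+d*(z-o[2])/d[2]
def proj(c,X):
    R=np.array(c['R']);p=R@np.array(X)+np.array(c['t']);s=p[:2]/p[2];s=s*(1+float(c['k1'])*(s@s));K=np.array(c['intrinsics']);return K[0,0]*s[0]+K[0,2],K[1,1]*s[1]+K[1,2]
E
python3 - <<'E'
from h import *
for n in('scene','top'):
    c=cap(n);cv2.imwrite(f'pics/{n}0.png',c['pixels'][:,:,::-1])
print(sensors.state())
E
```

```text
pics
{'time': 0.1, 'joint_pos': array([ 5.87520873e+01,  2.81597554e+01,  8.93449270e+01, -9.46385446e-05,
        6.25488358e+01, -6.05050304e+00]), 'qd': array([ 0.01248116, -0.06958674, -0.16602276,  0.01229754, -0.06179884,
       -0.13616894]), 'effort': array([ 2.12137915e-03, -6.19446659e+01, -2.62029791e+01, -5.67678921e-05,
        2.85540511e-03,  1.40292548e-05]), 'position': array([0.26597996, 0.56539482, 0.2478066 ]), 'tcp_rot': array([-1.79946771e+02, -5.55761960e-03,  1.54802631e+02]), 'ft_force': array([-0.13771989, -1.23949255,  0.39436767]), 'moment': array([-0.02149167,  0.06055577, -0.02754744]), 'grasp_force': 0.0, 'opening': 0.0854912200822181}
```

View pics/scene0.png

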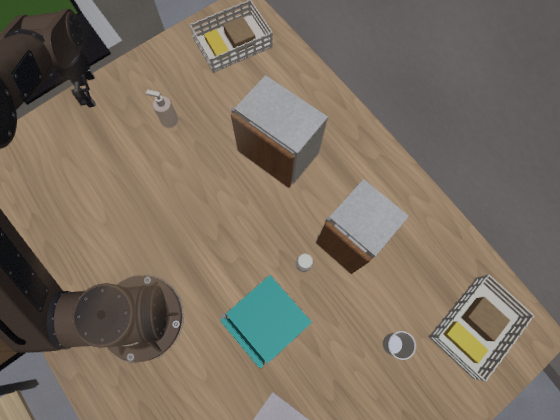

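View pics/top0.png

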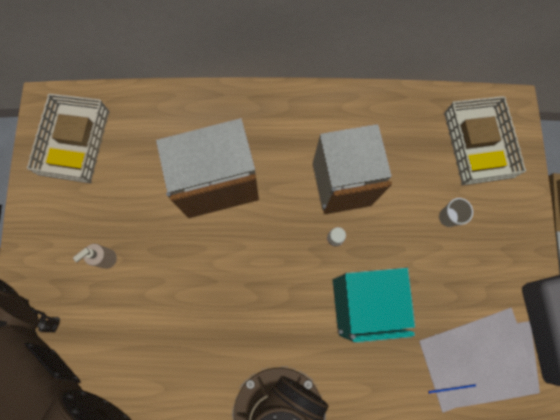

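The scene picture has two grey-topped cupboards, at about (280,135) and (362,228), and a turquoise look-alike at (267,320). In the top view they are at (207,160), (353,165) and (378,303). The wide cupboard is the left one, at top (207,160), because its front is clearly broader. The turquoise one is to be left alone. The bottle is at (93,255), the cup at (459,211) and the jar at (338,236). I'll check this in one enlarged crop.

```bash
python3 - <<'E'
from h import *
a=cv2.imread('pics/scene0.png')[60:200,215:345];b=cv2.imread('pics/top0.png')[110:230,145:265]
a=cv2.resize(a,(400,431),interpolation=2);b=cv2.resize(b,(400,400),interpolation=2)
o=np.zeros((431,800,3),np.uint8);o[:,:400]=a;o[:400,400:]=b;cv2.imwrite('pics/crop0.png',o)
E
```

```text
(no output)
```

View pics/crop0.png

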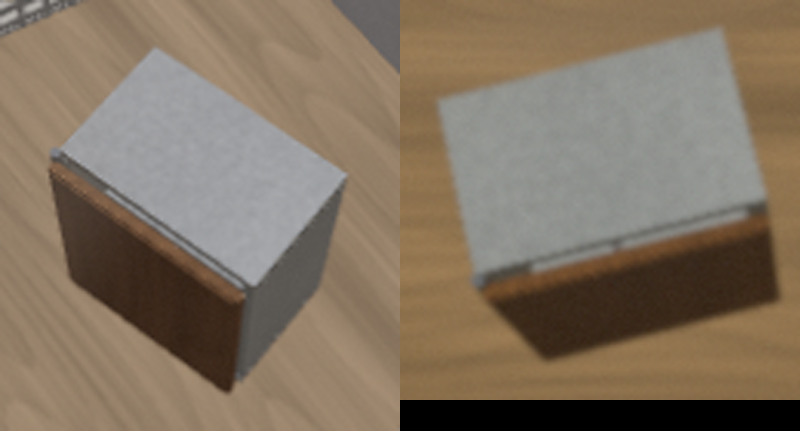

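The crop confirms it: the wide cupboard has its wood door at the front, with a steel hinge knuckle at the left end (scene crop (55,153), top crop (478,280)). The right edge is the free edge.

```bash
python3 - <<'E'
from h import *
S=np.load('/tmp/scene.npz');T=np.load('/tmp/top.npz')
est=[]
for c,P in((T,[(166.6,192.5),(156.1,140),(241.6,118.4),(255.1,170)]),(S,[(235.1,110.4),(265.4,75.6),(327.8,117.9),(296.2,153.3)])):
    q=np.array([onz(c,u,v,.24)[:2] for u,v in P]);est.append(q);print(q.round(4).tolist(),[round(float(np.linalg.norm(q[i]-q[i-1])),3) for i in range(4)])
q=np.mean(est,0) # FL,BL,BR,FR
m=q.mean(0);L=(q[0]+q[1]-q[2]-q[3]);th=np.arctan2(-L[0],L[1]);D=q[1]+q[2]-q[0]-q[3];th2=np.arctan2(D[1],D[0])
print('center',m,'yaw',th,th2)
# front image points of door top outer edge, z=.236
for c,P in((T,[(145+85/3.333,110+292/3.333),(145+370/3.333,110+222/3.333)]),(S,[(215+50/3.077,60+172/3.08),(215+242/3.077,60+300/3.08)])):
    print([onz(c,u,v,.236)[:2].round(4) for u,v in P])
for n,T_,z,uv in(('jar',T,.065,(338,236)),('bottle',T,.1,(93,255)),('cup',T,.09,(459,211)),('tq',T,.2,(352,340)),('tq2',T,.2,(346,275)),('narrowFL',T,.24,(145,0))):
    print(n,onz(T_,*uv,z).round(3))
print('narrow front top',onz(T,328,200,.24),onz(T,388,180,.24),'tq@z0',onz(S,222,320,.0),onz(S,270,277,0.))
E
```

```text
[[0.5576, 0.2764], [0.6928, 0.3113], [0.7501, 0.0986], [0.6149, 0.0627]] [0.221, 0.14, 0.22, 0.14]
[[0.5588, 0.2682], [0.6931, 0.3098], [0.7494, 0.0974], [0.6144, 0.0649]] [0.211, 0.141, 0.22, 0.139]
center [0.65391683 0.18617759] yaw 0.2625675359485247 0.2622713679629074
[array([0.5459, 0.2671]), array([0.5994, 0.0604])]
[array([0.5416, 0.2627]), array([0.603 , 0.0609])]
jar [ 0.481 -0.161  0.065]
bottle [0.419 0.505 0.1  ]
cup [ 0.548 -0.5    0.09 ]
tq [ 0.211 -0.17   0.2  ]
tq2 [ 0.365 -0.159  0.2  ]
narrowFL [1.11  0.377 0.24 ]
narrow front top [ 0.54095014 -0.11321881  0.24      ] [ 0.59214361 -0.26158942  0.24      ] tq@z0 [ 0.19224937 -0.14736916  0.        ] [ 0.38068437 -0.13020984  0.        ]
```

The wide cupboard's centre is (0.654, 0.186) with yaw 0.262. I'll come in tool-down with the fingers shut: first move over in front of the free edge while turning to yaw 195°.

```bash
python3 -m crank '[[-0.046,-0.033,0,0,0,-0.088,0],[-0.092,-0.066,0,0,0,-0.176,0],[-0.138,-0.099,0,0,0,-0.264,0],[-0.184,-0.132,0,0,0,-0.352,0],[-0.230,-0.165,0,0,0,-0.440,0],[-0.276,-0.198,0,0,0,-0.528,0],[-0.322,-0.231,0,0,0,-0.616,0],[-0.368,-0.264,0,0,0,-0.702,0]]' 20
cat > where.py <<'E'
from h import *
# target in cupboard-local x,y + z -> tool-axes shift from present pose
import sys
from scipy.spatial.transform import Rotation as Ro
C=np.array([.654,.186,0]);Rc=Ro.from_euler('z',.262).as_matrix()
s=sensors.state();p=np.array(s['position']);Rt=Ro.from_euler('xyz',s['tcp_rot'],degrees=True).as_matrix()
print('t',round(s['time'],2),'p',p.round(4),'rpy',np.round(s['tcp_rot'],1),'local',(Rc.T@(p-C)).round(4),'F local',(Rc.T@np.array(s['ft_force'])).round(2),'open',round(s['opening'],3))
for a in sys.argv[1:]:
    X=np.array(eval(a));print(a,'shift',(Rt.T@(C+Rc@X-p)).round(4))
E
python3 where.py '[-.145,-.078,.203]'
```

```text
time: 1.1
position: [0.4873, 0.1683, 0.2482]
tcp_rot: [180.0, -0.0, -164.8]
ft_force: [0.4, 1.2, 0.0]
opening: 0.0002
grasp_force: 0.0
t 1.1 p [0.4873 0.1683 0.2482] rpy [ 180.    -0.  -164.8] local [-0.1657  0.0261  0.2482] F local [0.68 1.01 0.02] open 0.0
[-.145,-.078,.203] shift [-0.0203 -0.1041  0.0452]
```

```bash
python3 -m crank '[[-0.005,-0.035,0.010,0,0,0,0],[-0.010,-0.070,0.025,0,0,0,0],[-0.015,-0.104,0.045,0,0,0,0],[-0.020,-0.104,0.045,0,0,0,0],[-0.020,-0.104,0.045,0,0,0,0]]'
python3 where.py; python3 - <<'E'
from h import *
for n in('wrist','scene'):
    c=cap(n);cv2.imwrite(f'pics/{n}1.png',c['pixels'][:,:,::-1])
a=cv2.imread('pics/wrist1.png');b=cv2.imread('pics/scene1.png')
cv2.imwrite('pics/both1.png',np.hstack([cv2.resize(a,(400,300)),cv2.resize(b[40:280,150:470],(400,300))]))
E
```

```text
time: 1.72
position: [0.533, 0.0751, 0.2034]
tcp_rot: [180.0, -0.0, -165.0]
ft_force: [0.4, 0.4, 0.1]
opening: 0.0001
grasp_force: 0.0
t 1.73 p [0.533  0.0751 0.2034] rpy [ 180.   -0. -165.] local [-0.1456 -0.0758  0.2034] F local [0.45 0.26 0.13] open 0.0
```

View pics/both1.png

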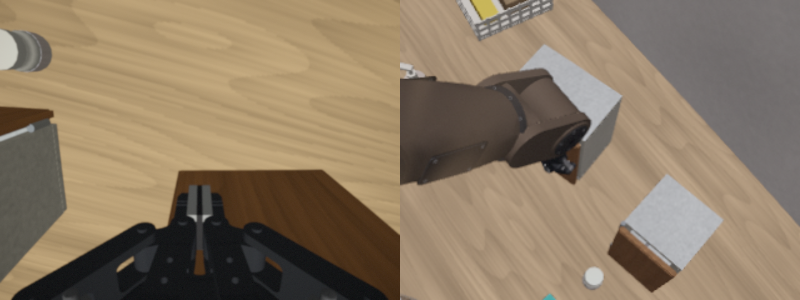

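The wrist view shows the shut fingers at (200,195), just in front of the wide door near its free edge (175,200). Now I'll creep in.

```bash
python3 -m crank '[[-0.010,0,0,0,0,0,0],[-0.020,0,0,0,0,0,0],[-0.030,0,0,0,0,0,0],[-0.036,0,0,0,0,0,0],[-0.040,0,0,0,0,0,0],[-0.040,0,0,0,0,0,0]]'; python3 where.py
```

```text
time: 2.58
position: [0.5717, 0.0851, 0.2032]
tcp_rot: [180.0, -0.0, -165.0]
ft_force: [0.5, -0.4, 0.3]
opening: 0.0004
grasp_force: 0.0
t 2.58 p [0.5717 0.0851 0.2032] rpy [ 180.   -0. -165.] local [-0.1057 -0.0761  0.2032] F local [ 0.37 -0.47  0.25] open 0.0
```

```bash
python3 -m crank '[[-0.002,0,0,0,0,0,0],[-0.004,0,0,0,0,0,0],[-0.006,0,0,0,0,0,0],[-0.006,0,0,0,0,0,0]]'; python3 where.py
```

```text
time: 3.08
position: [0.5773, 0.0866, 0.2033]
tcp_rot: [180.0, -0.0, -165.0]
ft_force: [-1.6, 0.1, 1.1]
opening: 0.0
grasp_force: 0.0
t 3.08 p [0.5773 0.0866 0.2033] rpy [ 180.   -0. -165.] local [-0.0998 -0.0761  0.2033] F local [-1.53  0.47  1.07] open 0.0
```

Contact is just starting at local x of about -0.100, so I'll press in about 5 mm and hold.

```bash
python3 -m crank '[[-0.002,0,0,0,0,0,0],[-0.004,0,0,0,0,0,0],[-0.005,0,0,0,0,0,0],[-0.005,0,0,0,0,0,0],[-0.005,0,0,0,0,0,0]]'; python3 where.py
```

```text
time: 3.7
position: [0.5811, 0.0876, 0.2032]
tcp_rot: [180.0, -0.2, -165.0]
ft_force: [-9.2, -6.2, 4.1]
opening: 0.0001
grasp_force: 0.0
t 3.7 p [0.5811 0.0876 0.2032] rpy [ 180.    -0.2 -165. ] local [-0.0959 -0.0762  0.2032] F local [-10.45  -3.64   4.13] open 0.0
```

```bash
python3 -m crank '[[-0.001,0,0,0,0,0,0],[-0.001,0,0,0,0,0,0],[-0.001,0,0,0,0,0,0]]'; python3 where.py
```

```text
time: 4.08
position: [0.5812, 0.0876, 0.2031]
tcp_rot: [180.0, -0.3, -165.0]
ft_force: [-16.1, -7.5, 7.4]
opening: -0.0001
grasp_force: 0.0
t 4.08 p [0.5812 0.0876 0.2031] rpy [ 180.    -0.3 -165. ] local [-0.0958 -0.0762  0.2031] F local [-17.52  -3.02   7.41] open -0.0
```

It's on the inner stop, since the force rises without any motion. I'll back off smartly, outwards and clear to the right.

```bash
python3 -m crank '[[0.045,0,0,0,0,0,0],[0.100,-0.010,0,0,0,0,0],[0.130,-0.050,0,0,0,0,0],[0.130,-0.100,0,0,0,0,0],[0.130,-0.100,0,0,0,0,0],[0.130,-0.100,0,0,0,0,0]]'; python3 where.py; python3 - <<'E'
from h import *
for n in('top','scene'):
    c=cap(n);cv2.imwrite(f'pics/{n}2.png',c['pixels'][:,:,::-1])
a=cv2.imread('pics/top2.png')[100:280,140:380];b=cv2.imread('pics/scene2.png')[60:240,180:420]
cv2.imwrite('pics/both2.png',np.hstack([cv2.resize(a,(400,300)),cv2.resize(b,(400,300))]))
E
```

```text
time: 4.82
position: [0.4837, -0.0419, 0.2032]
tcp_rot: [180.0, 0.0, -165.0]
ft_force: [0.8, 0.9, -0.3]
opening: -0.0005
grasp_force: 0.0
t 4.83 p [ 0.4837 -0.0419  0.2032] rpy [ 180.    0. -165.] local [-0.2235 -0.176   0.2032] F local [ 1.01  0.71 -0.32] open -0.0
```

View pics/both2.png

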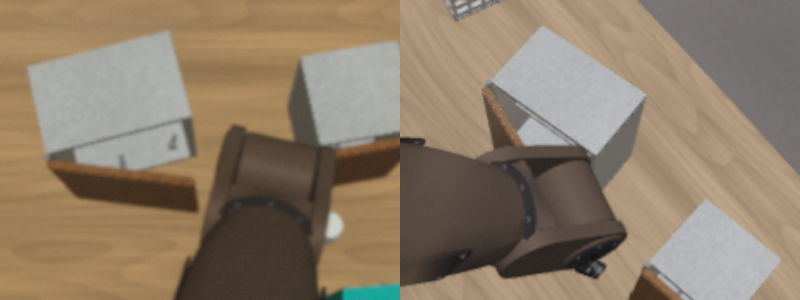

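The door is ajar: its free edge top is at crop (197,182), which is full-picture (258,209).

```bash
python3 - <<'E'
from h import *
T=np.load('/tmp/top.npz');C=np.array([.654,.186]);a=.262;R=np.array([[np.cos(a),-np.sin(a)],[np.sin(a),np.cos(a)]])
p=R.T@(onz(T,258,209,.236)[:2]-C);H=np.array([-.073,.108]);d=p-H;print(p,np.linalg.norm(d),np.arctan2(-d[0],-d[1]))
def P(th,r,g): u=np.array([-np.sin(th),-np.cos(th)]);n=np.array([np.cos(th),-np.sin(th)]);return H+r*u+(g-.003)*n
for th,r,g in((.4,.27,.035),(.4,.185,.035),(.7,.18,.015),(1.0,.165,.015),(1.3,.145,.015),(1.5,.14,.015),(1.55,.14,.016)):
    q=P(th,r,g);w=C+R@q;print(th,r,q.round(3),w.round(3),round(float(np.hypot(*w)),3))
E
python3 where.py '[-.12,-.185,.203]' '[-.115,-.07,.203]'
```

```text
[-0.16465681 -0.09198341] 0.21998712592031353 0.42975296026183085
0.4 0.27 [-0.149 -0.153] [ 0.55 -0.  ] 0.55
0.4 0.185 [-0.116 -0.075] [0.562 0.084] 0.568
0.7 0.18 [-0.18  -0.037] [0.49  0.103] 0.501
1.0 0.165 [-0.205  0.009] [0.453 0.141] 0.475
1.3 0.145 [-0.21   0.058] [0.437 0.187] 0.475
1.5 0.14 [-0.212  0.086] [0.427 0.214] 0.478
1.55 0.14 [-0.213  0.092] [0.425 0.22 ] 0.478
t 4.92 p [ 0.4835 -0.0413  0.2033] rpy [ 180.     0.  -164.9] local [-0.2235 -0.1754  0.2033] F local [ 1.16 -0.2   0.56] open 0.0
[-.12,-.185,.203] shift [-0.1035 -0.0097  0.0003]
[-.115,-.07,.203] shift [-0.1087  0.1053  0.0003]
```

```bash
python3 -m crank '[[-0.050,-0.010,-0.012,0,0,0,0],[-0.100,-0.010,-0.012,0,0,0,0],[-0.104,-0.005,-0.012,0,0,0,0],[-0.106,0.030,-0.012,0,0,0,0],[-0.108,0.065,-0.012,0,0,0,0],[-0.109,0.098,-0.012,0,0,0,0],[-0.109,0.103,-0.012,0,0,0,0],[-0.109,0.103,-0.012,0,0,0,0]]'; python3 where.py '[-.18,-.037,.215]' '[-.205,.009,.215]' '[-.212,.058,.215]' '[-.214,.086,.215]'
```

```text
time: 5.92
position: [0.5618, 0.086, 0.2154]
tcp_rot: [-180.0, -0.0, -164.9]
ft_force: [-0.7, -0.1, -0.0]
opening: 0.0001
grasp_force: 0.0
t 5.92 p [0.5618 0.086  0.2154] rpy [-180.    -0.  -164.9] local [-0.115  -0.0727  0.2154] F local [-0.68  0.05 -0.  ] open 0.0
[-.18,-.037,.215] shift [0.0649 0.0358 0.0004]
[-.205,.009,.215] shift [0.0899 0.0819 0.0004]
[-.212,.058,.215] shift [0.0968 0.1309 0.0003]
[-.214,.086,.215] shift [0.0987 0.1589 0.0003]
```

```bash
python3 -m crank '[[0.012,0.006,0,0,0,0.15,0],[0.027,0.013,0,0,0,0.30,0],[0.041,0.020,0,0,0,0.45,0],[0.054,0.028,0,0,0,0.60,0],[0.065,0.036,0,0,0,0.70,0],[0.075,0.050,0,0,0,0.80,0],[0.083,0.066,0,0,0,0.90,0],[0.090,0.082,0,0,0,1.0,0]]'; python3 where.py '[-.212,.058,.215]' '[-.214,.086,.215]' '[-.2,.04,.215]'
```

```text
time: 6.92
position: [0.4539, 0.1408, 0.2154]
tcp_rot: [180.0, 0.0, 137.5]
ft_force: [0.6, -0.7, 0.1]
opening: -0.0002
grasp_force: 0.6
t 6.92 p [0.4539 0.1408 0.2154] rpy [180.    0.  137.5] local [-0.205   0.0082  0.2154] F local [ 0.45 -0.83  0.13] open -0.0
[-.212,.058,.215] shift [0.0458 0.0208 0.0003]
[-.214,.086,.215] shift [0.0705 0.0342 0.0003]
[-.2,.04,.215] shift [0.0241 0.0213 0.0003]
```

```bash
python3 - <<'E'
from h import *
for n in('top','wrist'):
    c=cap(n);cv2.imwrite(f'pics/{n}3.png',c['pixels'][:,:,::-1])
a=cv2.imread('pics/top3.png')[100:280,100:340];b=cv2.imread('pics/wrist3.png')
cv2.imwrite('pics/both3.png',np.hstack([cv2.resize(a,(400,300)),cv2.resize(b,(400,300))]))
E
```

```text
(no output)
```

View pics/both3.png

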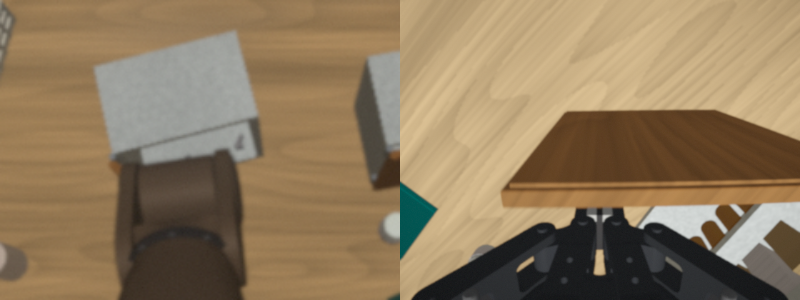

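The finger is behind the door and square to it (door top edge along wrist-crop row 190). I'll keep pushing, slowing at the end.

```bash
python3 -m crank '[[0.014,0.006,0,0,0,0.08,0],[0.027,0.012,0,0,0,0.16,0],[0.039,0.018,0,0,0,0.24,0],[0.050,0.023,0,0,0,0.32,0],[0.059,0.028,0,0,0,0.40,0],[0.066,0.032,0,0,0,0.46,0],[0.071,0.034,0,0,0,0.50,0],[0.073,0.034,0,0,0,0.50,0]]'; python3 where.py '[-.214,.04,.215]' '[-.28,.02,.215]'
```

```text
time: 8.02
position: [0.4234, 0.2153, 0.2153]
tcp_rot: [180.0, 0.0, 109.2]
ft_force: [0.7, -0.4, -0.8]
opening: -0.0004
grasp_force: 0.2
t 8.03 p [0.4234 0.2153 0.2153] rpy [180.    0.  109.2] local [-0.2152  0.088   0.2153] F local [ 0.59 -0.6  -0.8 ] open -0.0
[-.214,.04,.215] shift [-0.048  -0.0023  0.0003]
[-.28,.02,.215] shift [-0.0631 -0.0696  0.0003]
```

Door at about 1.5 rad. I'll back straight away from it in -tool x, then lift clear and look.

```bash
python3 -m crank '[[-0.010,0,0,0,0,0,0],[-0.030,0,0,0,0,0,0],[-0.060,0,0,0,0,0,0],[-0.075,0,-0.040,0,0,0,0],[-0.090,0,-0.090,0,0,0,0],[-0.130,0,-0.100,0,0,0,0],[-0.180,0,-0.100,0,0,0,0],[-0.220,0,-0.100,0,0,0,0]]'; python3 -m crank '[[0,0,0,0,0,0,0],[0,0,0,0,0,0,0]]'; python3 - <<'E'
from h import *
for n in('top','scene'):
    c=cap(n);cv2.imwrite(f'pics/{n}4.png',c['pixels'][:,:,::-1])
a=cv2.imread('pics/top4.png');b=cv2.imread('pics/scene4.png')
cv2.imwrite('pics/both4.png',np.hstack([cv2.resize(a,(400,300)),cv2.resize(b,(400,300))]))
E
```

```text
time: 9.02
position: [0.495, 0.0052, 0.3156]
tcp_rot: [180.0, 0.0, 109.1]
ft_force: [1.0, 0.2, -0.3]
opening: -0.0003
grasp_force: 0.0
time: 9.28
position: [0.4944, 0.0075, 0.3152]
tcp_rot: [-180.0, -0.0, 109.1]
ft_force: [-0.4, 0.7, -0.2]
opening: 0.0002
grasp_force: 0.0
```

View pics/both4.png

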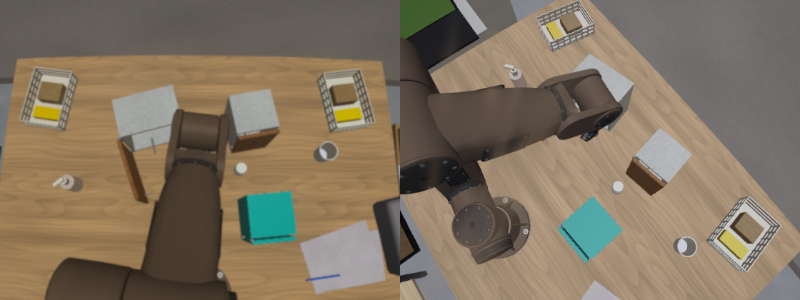

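The top view shows the wide door standing about square to the cupboard, from (122,140) to (140,200). The narrow door is shut, and the bottle, jar and cup are where they were. The arm is clear, so I'm handing in.

```bash
python3 -c "
from station import arm
print(arm.hand_in())"
```

```text
the job is handed in; nothing more can be done
None
```

The job is handed in: the wide door was pressed, sprang ajar and was pushed open about square (about 1.5 rad by finger position) in about 9 s, with the narrow door still shut and the bottle, cup and jar where they were in the last pictures; the hand-in call returned no verdict.

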